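# Gauge the slanted guide tube and show the tip for reading

### The arm

A 6-joint arm with a two-finger parallel gripper is mounted at the origin on the work surface. World frame = base frame: x ahead of the robot, y to its left, z up, the work surface at z = 0. Lengths are in mm, angles in rad, forces in N, time in s.
With the tool pointing down it reaches from about 275 to 750 mm from the base axis. Payload 10.2 kg.
Tool frame: the origin (TCP) lies between the finger pads; the fingertips stand 22 mm ahead of it and the grasp point (between the pads) lies 3 mm ahead of it (ctrl.nose_length is the distance from the TCP to the fingertips, in mm); z points along the fingers, y is the line along which they close (so a half turn about z gives the same grasp; the last joint's range is limited). The gripper opens to 85 mm and grips with 20 to 120 N. Pads are 22 mm wide; open, the fingers measure 114 mm over their backs; the gripper's body (76 mm by 85 mm) begins 54 mm behind the grasp point. The pads swing forward as they close: fully open they stand 13 mm farther back than shut.
Start: joints at [1.019, 0.313, 1.498, -0, 1.331, -0.223], TCP at [169.539, 496.878, 230.394] pointing down, gripper open.
Joint ranges: [-2.94, 2.94], [-0.97, 2.17], [0.19, 2.56], [-1.23, 4.37], [0.02, 3.11], [-2.88, 2.88]. Speed limits (rad/s): [2.39, 2.39, 3.01, 3.14, 3.14, 3.14].

### API

Orientations are given as a unit quaternion [w, x, y, z].
In Python, from rig import sense, imaging, ctrl gives the robot as it stands. The module is installed in compiled form; this text tells all that it offers.
- The arm moves only by the tool apply_moves, never from a script. Its argument "commands" is a list of rows, each a list of 5 numbers: the gripper command: -1 is fully open, 1 is shut, values between are in proportion, then the shift along the tool's x, y, z in mm, then the turn about the tool's z in degrees. A call has 1 to 20 rows; each row shifts and turns the commanded pose from where the row before left it, along the tool's axes as they then stand; what a row does not reach is not made up. A row lasts 1/8 s, in which the tool goes at most 62.5 mm and 10.7 degrees, less where a joint would pass 70% of its speed; a pose out of reach is approached as far as the arm can. A call is refused whole if a number of a shift passes 62.5 or a number of a turn 10.7, either way. A call with a gripper value outside its range is refused whole. The fingers move at their own pace and stop on an object; "newtons" is the grip in N (left out, the last holds). Time passes only in rows, so rows that do not move let the fingers close. It gives the time, the measured TCP pose, the force, the opening and the grip force at its end, in the units of the state.
- sense(): the state, without advancing time (a new reading comes with each control period).
- imaging.capture(name): name is "side" or "top" or "wrist"; returns the picture (400x640x3 uint8, blue, green, red); there is no depth.
- imaging.calibration(name): a dict with "camera_matrix" (3x3 intrinsics, pixels), "k1" (the pictures are not rectified: a ray, as slopes to the right and down, at radius r is drawn at 1 + k1 r^2 times it, then the intrinsics apply), "world_to_cam" (4x4, takes a point from world to camera coordinates). Camera axes: x right, y up, looking along -z (the intrinsics and any distortion apply to the point x, -y, -z); pixel columns grow to the right and rows downward; lengths in mm; the calibration is good to about 2 mm. A picture is of the moment at which its call begins: read the wrist's pose just before it. calibration takes no time and is no camera call; for the wrist camera it gives the pose at the moment of the call.
- ctrl.finish_job(): hands the job in; it is judged then, once.
The state is a dict: "time_s": time; "joints": joint angles; "dq": joint speeds; "tau": joint torques, N m; "eef_pos": TCP position; "ee_rot": TCP orientation; "force": force on the tool from outside, world axes, zero at the start; "wrist_torque": the same for the moment, N m; "grip_width": opening from 0.0 (shut) to 1.0 (fully open); "grip_force": force on a finger pad.
Only numpy, scipy, OpenCV 4.12 (cv2) and the standard library are available. Lean on these libraries where they do the work, as an engineer would, in place of code of your own. Each camera call takes 0.05 s, during which the arm holds its last target. There are 200 camera calls.

### The job

Lift away the square steel offcut that blocks the slanted blue guide tube and stand it upright in the yellow tray. Then take the gauge rod by its orange handle, push it tip first into the tube until its brass collar stops against the tube's mouth, draw it right out again, and present it for reading: hold the rod level with its red tip just above the white reading plate, with only the gripper touching it. Finish while still holding it there, and leave all the other things on the bench where they stand.

Things in the scene. Friction and masses are not known exactly. Their poses are not given: they have to be found in the camera images.
- offcut: Bright steel square-tube offcut, 40 x 40 mm outside, 4 mm wall, 150 mm tall, about 0.4 kg, standing upright on the table right in front of the guide tube's mouth; origin at the centre of its underside, z up along it, x and y square to its sides.
- offcut_mid (a point): Centre of the offcut, half-way up (75 mm above its underside).
- tray: Yellow open tray for offcuts, 150 (x) x 140 (y) x 45 mm high, walls and floor 5 mm, fixed to the table; origin at the centre of its underside.
- gauge: Gauge rod, about 0.22 kg, lying level in the cradle. Origin at the place to grip, on the axis of its orange handle; x points along the rod to the tip, z up as it lies, 70 mm above the table. Handle 16 x 16 mm square, from x = -55 to +38 mm; brass collar 36 mm diameter from x = 38 to 44 mm; steel rod 11 mm diameter from x = 44 to the tip at x = 149 mm, its last 19 mm red. Centre of mass 13 mm ahead of the origin. It is free to lift straight up.
- gauge_collar (a point): Centre of the collar's front face (the face towards the tip), on the rod's axis, 44 mm ahead of the gauge's origin; axes as the gauge's.
- gauge_tip (a point): End of the rod's red tip, on the axis, 149 mm ahead of the gauge's origin and 105 mm ahead of the collar's face; axes as the gauge's.
- cradle: Dark wooden cradle, fixed, 180 x 60 mm base 10 mm thick, origin on the table directly below the gauge's origin, x as the gauge's. A saddle 12 mm thick under the end of the handle (x = -52 to -40 mm, cheeks up to 72 mm high) and one under the rod (x = 94 to 106 mm, cheeks up to 76.5 mm high).
- fixture: Fixed welding fixture that carries the guide tube: dark steel base plate 140 (x) x 70 (y) x 10 mm, origin at the centre of its underside on the table. The tube lies above its x axis and its mouth looks to +x and up.
- tube: Blue round guide tube, fixed to the fixture, 120 mm long, open at both ends. Origin at the centre of its mouth (92.5 mm above the table); z points out of the mouth along the axis, 20 degrees above level. Bore 18 mm diameter, flaring over the last 17 mm to 28 mm at the mouth; mouth 36 mm outside diameter, pipe 26 mm outside. The collar is too big to enter and stops on the mouth's rim.
- stand: Fixed reading stand: round dark foot 68 mm, thin post, and a level white plate 60 x 60 mm on top; origin at the centre of the foot's underside on the table.
- plate_top (a point): Centre of the white reading plate's top face, 120 mm above the table.
- magnet: Red square welding magnet 55 x 55 x 21 mm, to be left alone; origin under its centre.
- tape: Yellow tape measure 65 x 35 x 60 mm, to be left alone; origin under its centre.
- driver: Screwdriver with orange handle lying on the table, to be left alone.
- wrench: Steel wrench lying on the table, to be left alone.
- jar: Pale clear jar with white cap, 60 mm diameter, 75 mm tall, to be left alone; origin under its centre.
- slug: Dark steel cylinder 40 mm diameter, 50 mm tall, standing, to be left alone; origin under its centre.
Things that resemble listed ones, but are neither listed nor needed, are in the scene too. Leave any pink or purple look-alike of the stand alone.

How it is judged (in metres and radians):
On the way, in this order (a step that is already met when the one before it is completed fails the run):
1. the offcut stands upright in the yellow tray, let go and at rest (x of offcut_mid in the frame of tray between -0.055 and 0.055 m and y of offcut_mid in the frame of tray between -0.05 and 0.05 m and z of offcut_mid in the frame of tray between 0.07 and 0.09 m and angle between offcut_mid's own z axis and vertical below 0.15 rad and contact force between offcut and the fingers below 0.1 N and linear speed of offcut below 0.03 m/s), for 0.2 s.
2. the gauge rod is in the tube with its collar stopped on the mouth (collar face within 3.5 mm of it, axes within 0.1 rad) (z of gauge_collar in the frame of tube between -0.004 and 0.0035 m and distance between gauge_collar and tube below 0.009 m and angle between the x axis of gauge and the z axis of tube, either way round below 0.1 rad and z of gauge_tip in the frame of tube below -0.095 m), for 0.2 s.
3. the gauge rod is drawn right out of the tube (z of gauge_tip in the frame of tube above 0.005 m and contact force between gauge and the fingers above 1 N), for 0.1 s.
At the end, for the whole second after the job is handed in: Gauge held still in the gripper, level within 8 degrees, tip end within 30 mm of the white plate's centre and 7 to 60 mm above it, touching no stand, cradle, fixture, tray or offcut; the offcut upright within 0.15 rad on the tray's floor, released, at rest (all of step 1 and horizontal distance between gauge_tip and plate_top below 0.03 m and z of gauge_tip in the frame of stand between 0.127 and 0.18 m and angle between gauge's own x axis and vertical between 1.4308 and 1.7108 rad and linear speed of gauge below 0.03 m/s and contact force between gauge and the fingers above 1 N and contact force between gauge and stand below 0.05 N and contact force between gauge and cradle below 0.05 N and contact force between gauge and fixture below 0.05 N and contact force between gauge and offcut below 0.05 N and contact force between gauge and tray below 0.05 N); the arm keeps its last pose, push and grip.
It fails at once if one of the other things on the bench is moved by more than 25 mm (distance of any of magnet, tape, driver, wrench, jar, slug from where it was at the start of the episode above 0.025 m).
It also fails if it takes over 72 s, if anything falls off the work surface, if the arm or the gripper's body presses on something with over 40 N, if the wrist force passes 120 N, or if a joint passes its speed limit or range.

## Working session

There is one attempt and no reset: what is moved stays moved. The work goes in short steps, Python scripts to look and compute and a tool call to move; the robot and the scene stay as the last step left them, time stands still between calls to the robot, and variables do not carry over. Pictures are saved under pics/ and viewed, at most 10 in all, crops included, and the job is handed in when it is done.

Besides the shell and the picture viewer there is one more tool, called after "Emit:" by a JSON object that holds its "op" and its "data". apply_moves: Moves the arm, as the interface text tells. Its arguments: {"type":"object","properties":{"commands":{"type":"array","items":{"type":"array","items":{"type":"number"}}},"newtons":{"type":"number"}},"required":["commands"]}

```bash
mkdir -p pics; python3 - <<'E'
from rig import sense, imaging, ctrl
import cv2
s=sense(); print(s, ctrl.nose_length)
for n in("side","top"):
    i=imaging.capture(n); cv2.imwrite(f"pics/{n}0.png",i)
    c=imaging.calibration(n); print(n,c)
E
```

```text
{'time_s': 0.0, 'joints': array([ 1.01858066e+00,  3.13454860e-01,  1.49844971e+00,  2.10669711e-05,
        1.33099400e+00, -2.23379304e-01]), 'dq': array([ 0.00033641, -0.00025002,  0.00138799,  0.00143246, -0.00013837,
        0.00052215]), 'tau': array([ 7.38417675e-04, -4.12270153e+01, -2.59740865e+01, -1.47239180e-04,
        4.20306606e-03, -4.76114474e-05]), 'eef_pos': array([169.40075058, 496.64408318, 229.82783664]), 'ee_rot': array([-2.56387758e-04,  1.63680828e-01,  9.86513132e-01, -6.00605106e-04]), 'force': array([ 0.08642151, -0.45391284, -0.40037761]), 'wrist_torque': array([-0.0093162 ,  0.01613236, -0.02865748]), 'grip_force': 0.0, 'grip_width': 1.0037005126286185} 22.0
side {'camera_matrix': array([[411.02766824,   0.        , 323.5432184 ],
       [  0.        , 411.02766824, 197.24546026],
       [  0.        ,   0.        ,   1.        ]]), 'k1': -0.0889845554625723, 'world_to_cam': array([[-8.90817571e-01, -4.54111828e-01,  1.50500192e-02,
         4.99375202e+02],
       [ 2.74491435e-01, -5.11475123e-01,  8.14277379e-01,
        -1.99805204e+02],
       [-3.62075279e-01,  7.29503698e-01,  5.80280834e-01,
        -1.36270777e+03],
       [ 0.00000000e+00,  0.00000000e+00,  0.00000000e+00,
         1.00000000e+00]])}
top {'camera_matrix': array([[474.34630635,   0.        , 317.16208112],
       [  0.        , 474.34630635, 201.72081355],
       [  0.        ,   0.        ,   1.        ]]), 'k1': -0.056342711547909805, 'world_to_cam': array([[ 6.37261467e-03, -9.99716504e-01,  2.29412797e-02,
         9.35721630e+00],
       [ 9.88120402e-01,  9.81814710e-03,  1.53367779e-01,
        -5.48458330e+02],
       [-1.53549541e-01,  2.16913928e-02,  9.87902840e-01,
        -1.48372837e+03],
       [ 0.00000000e+00,  0.00000000e+00,  0.00000000e+00,
         1.00000000e+00]])}
```

View pics/top0.png

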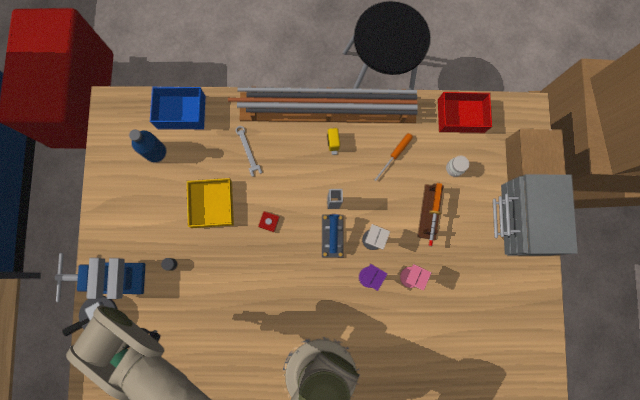

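View pics/side0.png

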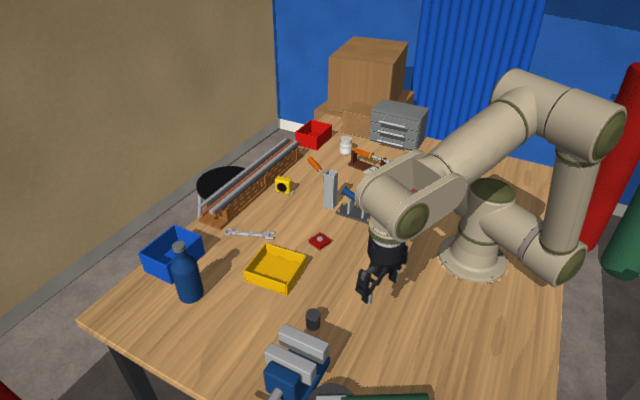

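The top view shows the offcut at about (335,197) and the blue tube and fixture at (333,235). The yellow tray is at (210,203). The gauge lies in its cradle at (430,212), handle at the top and red tip at (432,242). The white stand is at (376,237).

Things that could be mistaken for the targets:
- **Gauge handle (436,195):** the orange screwdriver at (402,145).
- **White stand (376,237):** the purple (373,277) and pink (416,277) look-alikes, and the jar cap at (459,165).
- **Tray (210,203):** the blue (178,108) and red (465,112) boxes.
- **Offcut (335,197):** the rails at the back and the slug at (169,264).

I choose by the description, and will check with one close crop.

```bash
cat > h.py <<'E'
import numpy as np, cv2
from rig import sense, imaging, ctrl
from scipy.spatial.transform import Rotation as R
def ray(c,p):
    K=c["camera_matrix"]; d=np.array([c["k1"],0,0,0.])
    u=cv2.undistortPoints(np.array([[p]],float),K,d)[0,0]
    M=c["world_to_cam"]; r=M[:3,:3].T@np.array([u[0],-u[1],-1]); o=-M[:3,:3].T@M[:3,3]
    return o,r
def onz(c,p,z):
    o,r=ray(c,p); return (o+r*(z-o[2])/r[2])[:2]
def proj(c,P):
    q=c["world_to_cam"]@np.append(P,1.); v=np.array([[q[0],-q[1],-q[2]]])
    return cv2.projectPoints(v,np.zeros(3),np.zeros(3),c["camera_matrix"],np.array([c["k1"],0,0,0.]))[0][0,0]
def blobs(mask,amin=20):
    out=[]
    for k in cv2.findContours(mask.astype(np.uint8),cv2.RETR_EXTERNAL,cv2.CHAIN_APPROX_NONE)[0]:
        if cv2.contourArea(k)>=amin:
            out.append((cv2.contourArea(k),cv2.minAreaRect(k)))
    return out
def hsv(i): return np.moveaxis(cv2.cvtColor(i,cv2.COLOR_BGR2HSV).astype(int),2,0)
E
python3 - <<'E'
from h import *
i=cv2.imread("pics/top0.png"); c=imaging.calibration("top")
H,S,V=hsv(i)
def rep(n,m,z,a=20):
    for A,r in blobs(m,a):
        b=cv2.boxPoints(r); print(n,int(A),np.round(r[0],1),"ctr",np.round(onz(c,r[0],z)),"corners",[np.round(onz(c,p,z)).tolist() for p in b])
rep("tray",(H>22)&(H<33)&(S>190)&(V>90),45,300)
rep("blue",(H>95)&(H<125)&(S>100)&(V>40),80,60)
rep("orange",(H>7)&(H<17)&(S>200)&(V>150),78,15)
rep("red",((H<5)|(H>175))&(S>170)&(V>80),70,6)
rep("white",(S<40)&(V>180),120,60)
cv2.imwrite("pics/crop1.png",cv2.resize(i[172:292,300:460],None,fx=5,fy=5,interpolation=cv2.INTER_CUBIC))
E
```

```text
blue 215 [ 82.  277.5] ctr [300. 736.] corners [[338.0, 755.0], [338.0, 723.0], [262.0, 718.0], [261.0, 749.0]]
blue 584 [133.5 278. ] ctr [300. 576.] corners [[346.0, 611.0], [347.0, 546.0], [256.0, 541.0], [255.0, 606.0]]
blue 63 [105.4 278. ] ctr [299. 663.] corners [[254.0, 668.0], [346.0, 667.0], [345.0, 658.0], [253.0, 658.0]]
blue 244 [333.5 233.5] ctr [443. -37.] corners [[501.0, -23.0], [501.0, -51.0], [386.0, -51.0], [386.0, -23.0]]
blue 584 [149.3 146.9] ctr [714. 552.] corners [[723.0, 617.0], [779.0, 572.0], [705.0, 487.0], [650.0, 532.0]]
blue 2623 [ 12.5 197.5] ctr [546. 981.] corners [[789.0, 1051.0], [789.0, 966.0], [317.0, 918.0], [315.0, 998.0]]
blue 2112 [177.1 107.5] ctr [847. 470.] corners [[778.0, 555.0], [920.0, 562.0], [917.0, 384.0], [775.0, 380.0]]
orange 102 [437.1 196.7] ctr [ 563. -366.] corners [[520.0, -351.0], [608.0, -367.0], [606.0, -382.0], [518.0, -366.0]]
orange 107 [400.8 145.1] ctr [ 730. -254.] corners [[698.0, -219.0], [772.0, -276.0], [762.0, -288.0], [689.0, -231.0]]
red 8 [430.5 242.7] ctr [ 417. -343.] corners [[412.0, -336.0], [426.0, -342.0], [423.0, -349.0], [409.0, -344.0]]
red 233 [268.3 221.3] ctr [481. 167.] corners [[464.0, 198.0], [513.0, 184.0], [497.0, 136.0], [449.0, 151.0]]
red 1888 [464.5 112. ] ctr [ 849. -470.] corners [[917.0, -384.0], [921.0, -564.0], [782.0, -556.0], [779.0, -379.0]]
red 6949 [36.4 64.3] ctr [1000.  958.] corners [[806.0, 1066.0], [1232.0, 1079.0], [1203.0, 848.0], [783.0, 847.0]]
white 80 [372.3 234.4] ctr [ 438. -152.] corners [[416.0, -131.0], [468.0, -151.0], [460.0, -173.0], [408.0, -154.0]]
```

View pics/crop1.png

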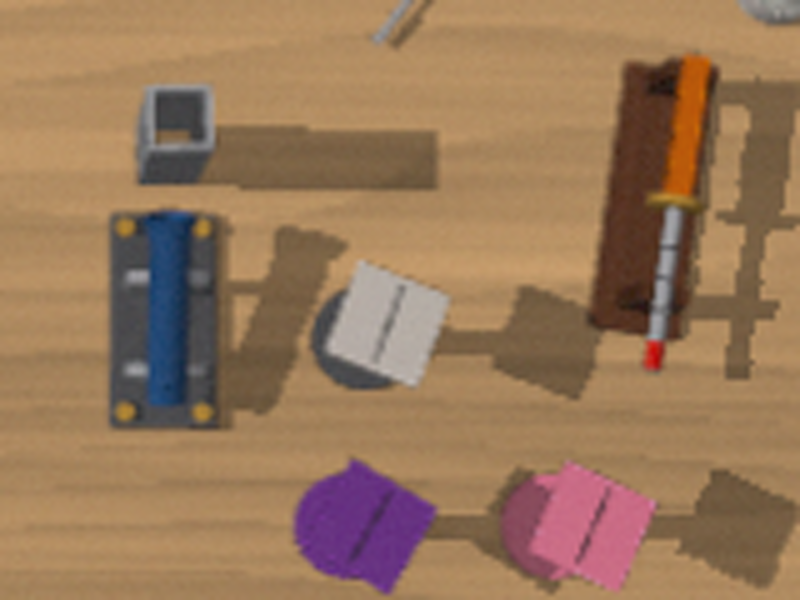

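The crop confirms the choice. The offcut's open top is centred at crop (181,118), and the tube mouth is at (172,214). The white plate is at (388,323). The gauge runs from the handle end at (695,58) to the red tip at (652,369), with the collar at (671,200).

```bash
python3 - <<'E'
from h import *
i=cv2.imread("pics/top0.png"); c=imaging.calibration("top")
f=lambda u,v,z: np.round(onz(c,(299.6+u/5,171.6+v/5),z),1)
print("offcut top", f(181,118,150), [f(*p,150) for p in((147,87),(213,87),(214,149),(146,149))])
print("base corners", [f(*p,10) for p in((110,214),(216,214),(219,427),(110,427))], "ctr",f(164,321,10))
print("tube mouth top/end", f(172,211,105), f(167,405,60))
print("plate", f(388,323,120), [f(*p,120) for p in((362,261),(449,297),(415,386),(327,347))])
print("gauge tip",f(652,370,70),"tail",f(696,57,78),"collar",f(671,200,75))
H,S,V=hsv(i)
m=(H>20)&(H<35)&(S>215)&(V>60); m[:,:170]=0;m[:,250:]=0
for A,r in blobs(m,200): print(A,r,onz(c,r[0],45),[np.round(onz(c,p,45)) for p in cv2.boxPoints(r)])
s=sense(); print(s["eef_pos"])
x,y=R.from_quat(np.roll(s["ee_rot"],-1)).as_matrix()[:,:2].T; print(x,y)
E
```

```text
offcut top [551.9 -39.5] [array([570.6, -19.1]), array([571. , -58.8]), array([533.3, -59.3]), array([532.9, -18.6])]
base corners [array([511.5,  -1.7]), array([512.2, -71.2]), array([373.3, -72.9]), array([372.8,  -2.4])] ctr [441.7 -37.2]
tube mouth top/end [501.5 -36.8] [384.9 -36.4]
plate [ 432.4 -167.1] [array([ 470. , -151.6]), array([ 448.5, -204.5]), array([ 394.4, -183. ]), array([ 417.6, -129.8])]
gauge tip [ 408.1 -341. ] tail [ 607.1 -373.3] collar [ 515.3 -355. ]
1957.0 ((209.39735412597656, 202.83087158203125), (47.27274703979492, 44.390254974365234), 87.79740142822266) [540.90277682 359.02984933] [array([614., 437.]), array([621., 294.]), array([468., 283.]), array([462., 424.])]
[169.39639493 496.66191295 229.88009837]
[-9.46439409e-01  3.22881378e-01  2.45321862e-04] [ 0.3228809   0.94643889 -0.00116691]
```

Emit:
{"op": "apply_moves", "data": {"commands": [[-1,0,0,0,-9.4],[-1,0,0,0,-9.4],[-1,-27.3,-38.3,0,0],[-1,-27.3,-38.3,0,0],[-1,-27.3,-38.3,0,0],[-1,-27.3,-38.3,0,0],[-1,-27.3,-38.3,0,0],[-1,-27.3,-38.3,0,0],[-1,-27.3,-38.3,0,0],[-1,-27.3,-38.3,0,0],[-1,-27.3,-38.3,0,0],[-1,-27.3,-38.3,0,0],[-1,-27.3,-38.3,0,0],[-1,-27.3,-38.3,0,0],[-1,-27.3,-38.3,0,0],[-1,-27.3,-38.3,0,0],[-1,0,0,0,0],[-1,0,0,0,0]], "newtons": 40}}

```text
time_s: 2.35
eef_pos: [551.0, -39.1, 230.1]
ee_rot: [-0.0, 0.0, 1.0, 0.0]
force: [-0.1, 0.8, 1.6]
grip_width: 1.001
grip_force: 0.0
```

```bash
python3 - <<'E'
from h import *
s=sense(); c=imaging.calibration("wrist"); i=imaging.capture("wrist"); cv2.imwrite("pics/w1.png",i)
print(s["eef_pos"],s["ee_rot"],s["joints"])
M=c["world_to_cam"]; print("cam",-M[:3,:3].T@M[:3,3], "look",-M[2,:3])
for P in [(571,-59,150),(533,-59,150),(571,-19,150),(533,-19,150),(502,-37,92.5)]: print(P,proj(c,P))
E
```

```text
[550.95676224 -39.10336198 230.05414361] [-4.82468112e-04  3.21510729e-04  9.99999798e-01  2.61089709e-04] [-2.83110326e-01  3.74157195e-01  1.41341179e+00  2.37696375e-04
  1.35509599e+00 -1.85331463e+00]
cam [482.71292111 -39.38436174 374.09980939] look [ 0.27126866  0.0014566  -0.96250257]
(571, -59, 150) [295.84174822 233.22310214]
(533, -59, 150) [294.66144715 184.53497882]
(571, -19, 150) [348.27889595 233.19786285]
(533, -19, 150) [349.47146042 184.52108012]
(502, -37, 92.5) [324.23588424 135.82694003]
```

View pics/w1.png

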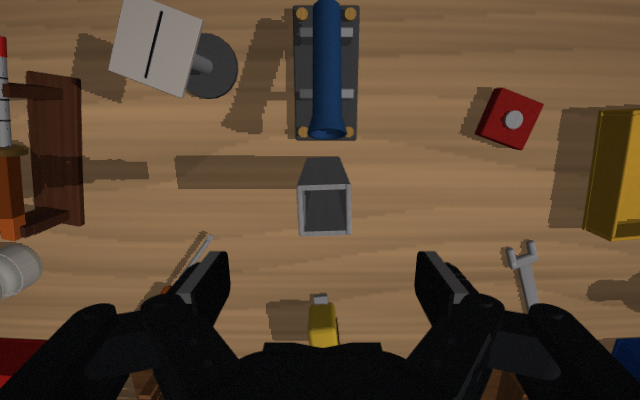

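The offcut's top is at wrist (298–352, 184–235), within 2 px of the prediction. The tube mouth is near (326,130). Next: descend, grip and lift.

Emit:
{"op": "apply_moves", "data": {"commands": [[-1,-1,1,40,0],[-1,0,0,40,0],[-1,0,0,30,0],[-1,0,0,0,0],[1,0,0,0,0],[1,0,0,0,0],[1,0,0,0,0],[1,0,0,0,0],[1,0,0,0,0],[1,0,0,0,0]], "newtons": 40}}

```text
time_s: 3.65
eef_pos: [553.0, -38.6, 121.8]
ee_rot: [0.001, 0.0, 1.0, -0.0]
force: [-0.3, -0.1, 6.1]
grip_width: 0.467
grip_force: 40.0
```

Emit:
{"op": "apply_moves", "data": {"commands": [[1,0,0,-20,0],[1,0,0,-40,0],[1,0,0,-40,0],[1,1,20,0,0],[1,1.2,40,0,0],[1,1.2,40,0,0],[1,1.2,40,0,0],[1,1.2,40,0,0],[1,1.2,40,0,0],[1,1.2,40,0,0],[1,1.2,40,0,0],[1,1.2,40,0,0],[1,1.2,40,0,0],[1,1.4,18,0,0],[1,0,0,0,0],[1,0,0,0,0]]}}

```text
time_s: 5.65
eef_pos: [539.4, 358.5, 219.7]
ee_rot: [-0.001, 0.001, 1.0, -0.0]
force: [-0.2, 0.2, -4.0]
grip_width: 0.463
grip_force: 41.7
```

```bash
python3 - <<'E'
from h import *
s=sense(); i=imaging.capture("top"); cv2.imwrite("pics/t2.png",i); c=imaging.calibration("top")
j=imaging.capture("side"); d=imaging.calibration("side")
print(s["eef_pos"],s["grip_width"],s["grip_force"])
print("tray ctr should be top",proj(c,(541,359,45)),"side",proj(d,(541,359,45)),"offcut",proj(d,(s["eef_pos"][0],s["eef_pos"][1],100)))
H,S,V=hsv(j); m=(H>20)&(H<35)&(S>200)&(V>60); m[:,:220]=0; m[:230]=0;m[310:]=0;m[:,320:]=0
for A,r in blobs(m,200): print(A,r)
p,q=(180,110),(180,170)
cv2.imwrite("pics/c2.png",np.hstack([cv2.resize(i[140:260,130:260],None,fx=3,fy=3),cv2.resize(j[150:310,210:340],None,fx=3,fy=3)[:360]]))
E
```

```text
[539.37871755 358.54582984 219.7482962 ] 0.4633880396775616 41.72548770904541
tray ctr should be top [209.40791036 202.80095258] side [276.82275486 261.17550375] offcut [276.39214837 248.13151974]
1867.5 ((274.4730224609375, 267.57757568359375), (56.628746032714844, 43.816436767578125), 19.179006576538086)
```

View pics/c2.png

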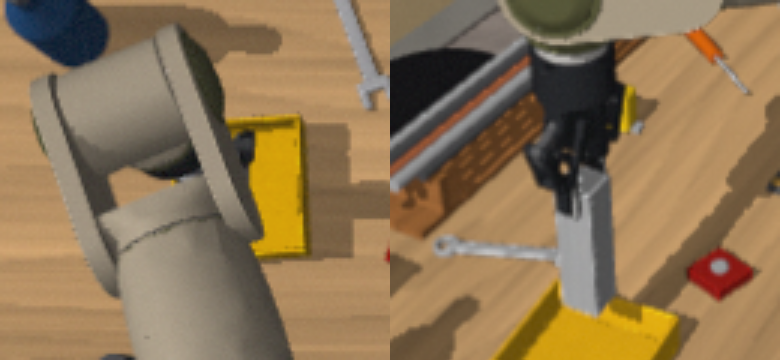

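The side crop shows the offcut hanging upright over the tray. The tray's outline centre matches my estimate, so I lower and release.

Emit:
{"op": "apply_moves", "data": {"commands": [[1,0,0,30,0],[1,0,0,30,0],[1,0,0,20,0],[1,0,0,8,0],[1,0,0,4,0],[1,0,0,1,0],[1,0,0,0,0],[0.2,0,0,0,0],[-0.5,0,0,0,0],[-1,0,0,0,0],[-1,0,0,0,0],[-1,0,0,0,0]]}}

```text
time_s: 7.25
eef_pos: [539.5, 359.4, 127.6]
ee_rot: [0.0, 0.0, 1.0, 0.0]
force: [0.6, -0.0, 0.6]
grip_width: 1.0
grip_force: 0.0
```

Emit:
{"op": "apply_moves", "data": {"commands": [[-1,0,0,40,0],[-1,0,0,-40,0],[-1,0,0,0,0]]}}

```text
time_s: 7.62
eef_pos: [540.7, 360.0, 130.3]
ee_rot: [0.003, 0.0, 1.0, 0.001]
force: [0.4, 0.7, 0.1]
grip_width: 1.0
grip_force: 0.0
```

I typed the first row's sign wrong, so the tool dipped down before coming back up. I'll check that the offcut still stands before going on.

Emit:
{"op": "apply_moves", "data": {"commands": [[-1,0,0,-20,0],[-1,0,0,-40,0],[-1,0,0,-40,0],[-1,0,0,0,0]]}}

```text
time_s: 8.12
eef_pos: [540.4, 359.9, 230.5]
ee_rot: [0.003, 0.0, 1.0, 0.001]
force: [-0.3, 0.5, -0.6]
grip_width: 1.0
grip_force: 0.0
```

```bash
python3 - <<'E'
from h import *
s=sense(); c=imaging.calibration("wrist"); i=imaging.capture("wrist"); cv2.imwrite("pics/w2.png",i)
print(s["eef_pos"],s["ee_rot"],s["force"],s["joints"])
for P in [(540,359,155),(540,359,5)]: print(P,proj(c,P))
j=imaging.capture("side")
cv2.imwrite("pics/w2.png",np.hstack([i[:,100:540],cv2.resize(j[150:310,210:340],None,fx=2.5,fy=2.5)]))
E
```

```text
[540.35382831 359.86597039 230.47257481] [2.74654104e-03 3.14551340e-04 9.99995481e-01 1.18156871e-03] [-0.29988724  0.46312087 -0.56724698] [ 4.07421602e-01  5.93743743e-01  1.07686413e+00 -8.82315092e-06
  1.46500494e+00 -1.16274471e+00]
(540, 359, 155) [320.53058935 208.78083156]
(540, 359, 5) [320.67296522 170.96418177]
```

View pics/w2.png

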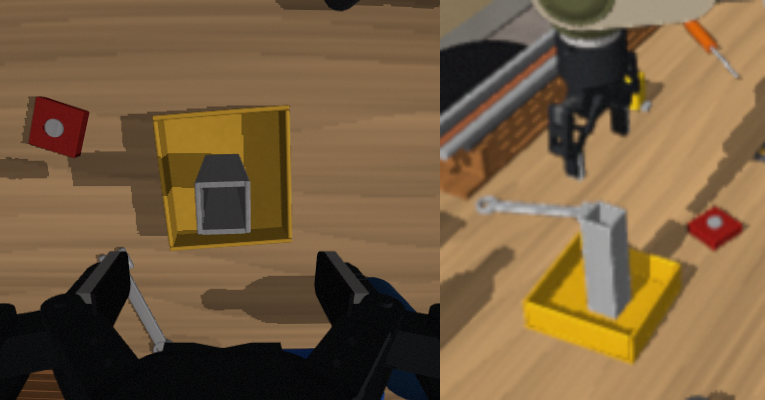

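The offcut still stands upright in the tray at wrist (320,208), as predicted. Next I move over the gauge.

Emit:
{"op": "apply_moves", "data": {"commands": [[-1,-1,-20,0,0],[-1,-1,-50,0,0],[-1,-1,-50,0,0],[-1,-1,-50,0,0],[-1,-1,-50,0,0],[-1,-1,-50,0,0],[-1,-1,-50,0,0],[-1,-1,-50,0,0],[-1,-1,-50,0,0],[-1,-1,-50,0,0],[-1,-1,-50,0,0],[-1,-1,-50,0,0],[-1,-1,-50,0,0],[-1,-1,-50,0,0],[-1,-1,-50,0,0],[-1,0,-4,0,0],[-1,0,0,10,9.1],[-1,0,0,0,0],[-1,0,0,0,0]]}}

```text
time_s: 10.6
eef_pos: [554.1, -364.0, 217.3]
ee_rot: [-0.0, 0.078, 0.997, 0.0]
force: [0.3, 0.1, 0.2]
grip_width: 1.002
grip_force: 0.0
```

```bash
python3 - <<'E'
from h import *
s=sense(); c=imaging.calibration("wrist"); i=imaging.capture("wrist"); cv2.imwrite("pics/w3.png",i)
print(s["eef_pos"],s["ee_rot"],s["joints"])
H,S,V=hsv(i)
for n,m,z in (("orange",(H>6)&(H<17)&(S>180)&(V>110),78),("red",((H<5)|(H>175))&(S>190)&(V>110),72),("collar",(H>17)&(H<28)&(S>150)&(V>80),75)):
    for A,r in blobs(m,60):
        b=cv2.boxPoints(r); print(n,int(A),np.round(r[0]),"ctr",np.round(onz(c,r[0],z),1),[np.round(onz(c,p,z)).tolist() for p in b])
E
```

```text
[ 554.07789423 -363.99583191  217.33576501] [-1.60138052e-04  7.79268994e-02  9.96959052e-01  1.46831368e-04] [-7.57591030e-01  6.38298386e-01  1.03699576e+00  2.72843155e-05
  1.46673218e+00 -2.17237822e+00]
orange 314 [413. 328.] ctr [ 719.2 -291.3] [[733.0, -309.0], [697.0, -281.0], [706.0, -274.0], [742.0, -302.0]]
orange 1469 [322. 197.] ctr [ 561.3 -365.4] [[517.0, -366.0], [519.0, -351.0], [609.0, -365.0], [607.0, -381.0]]
red 172 [325.  26.] ctr [ 416.7 -339.7] [[407.0, -342.0], [408.0, -335.0], [426.0, -338.0], [425.0, -344.0]]
collar 1108 [624. 305.] ctr [736.3 -54.5] [[775.0, -66.0], [693.0, -74.0], [700.0, -43.0], [783.0, -33.0]]
collar 171 [324. 145.] ctr [ 514.5 -355.3] [[510.0, -369.0], [514.0, -341.0], [519.0, -342.0], [515.0, -370.0]]
collar 70 [592.  88.] ctr [ 499.9 -110.6] [[495.0, -115.0], [496.0, -107.0], [505.0, -106.0], [504.0, -115.0]]
collar 63 [635.  82.] ctr [499.7 -69.7] [[495.0, -74.0], [496.0, -66.0], [505.0, -65.0], [504.0, -73.0]]
```

View pics/w3.png

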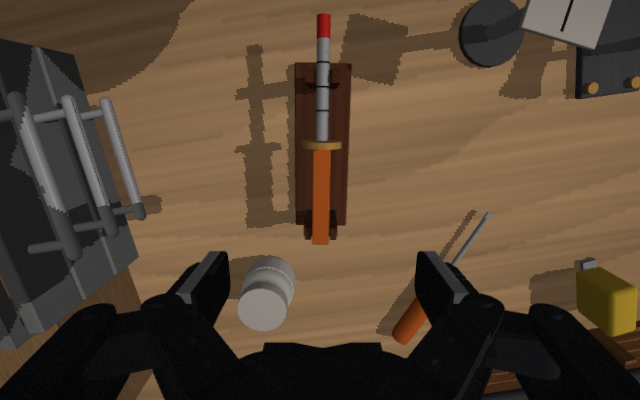

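The handle axis and origin come out at about (554,-363.5), matching the TCP within 1 mm. The lengths agree too: handle 91 mm, tip about 149 mm ahead. Next: descend and grip.

Emit:
{"op": "apply_moves", "data": {"commands": [[-1,0,0,40,0],[-1,0,0,50,0],[-1,0,0,40,0],[-1,0,0,14,0],[-1,0,0,0,0],[1,0,0,0,0],[1,0,0,0,0],[1,0,0,0,0],[1,0,0,0,0],[1,0,0,0,0],[1,0,0,0,0],[1,0,0,0,0],[1,0,0,0,0],[1,0,0,-20,0],[1,0,0,-40,0],[1,0,0,-50,0],[1,0,0,-10,0],[1,0,0,0,0]], "newtons": 30}}

```text
time_s: 12.9
eef_pos: [553.8, -364.4, 192.5]
ee_rot: [-0.0, 0.08, 0.997, 0.0]
force: [0.1, 0.3, -3.2]
grip_width: 0.172
grip_force: 29.9
```

```bash
python3 - <<'E'
from h import *
s=sense(); c=imaging.calibration("wrist"); i=imaging.capture("wrist"); cv2.imwrite("pics/w4.png",i)
print(s["eef_pos"],s["ee_rot"])
z=s["eef_pos"][2]-3
H,S,V=hsv(i)
for n,m,z in (("orange",(H>6)&(H<17)&(S>180)&(V>110),z+8),("red",((H<5)|(H>175))&(S>190)&(V>110),z+3),("collar",(H>17)&(H<28)&(S>150)&(V>80),z+10)):
    for A,r in blobs(m,60):
        b=cv2.boxPoints(r); print(n,int(A),np.round(r[0]),"ctr",np.round(onz(c,r[0],z),1),[np.round(onz(c,p,z)).tolist() for p in b])
# tube from the first wrist image & top: mouth candidates
E
```

```text
[ 553.81498981 -364.39149088  192.50379837] [-3.88246423e-04  7.96157549e-02  9.96825496e-01  3.33544804e-04]
orange 1756 [322. 314.] ctr [ 584.5 -369. ] [[564.0, -373.0], [567.0, -359.0], [606.0, -365.0], [604.0, -380.0]]
orange 1662 [324. 214.] ctr [ 530.9 -360. ] [[517.0, -365.0], [519.0, -351.0], [546.0, -354.0], [543.0, -370.0]]
collar 412 [634. 325.] ctr [ 620.5 -203. ] [[604.0, -208.0], [605.0, -202.0], [638.0, -197.0], [637.0, -203.0]]
collar 806 [327. 178.] ctr [ 514.4 -355.8] [[509.0, -370.0], [512.0, -341.0], [520.0, -342.0], [516.0, -371.0]]
collar 85 [612.  86.] ctr [ 493.2 -228.6] [[491.0, -231.0], [491.0, -226.0], [496.0, -226.0], [495.0, -231.0]]
```

The gauge is held level (opening 0.172 × 85 ≈ 15 mm, grip 30 N). Next I fix the tube mouth numerically from the saved wrist view and a fresh side view.

```bash
python3 - <<'E'
from h import *
s=sense(); c=imaging.calibration("wrist"); d=imaging.calibration("side"); t=imaging.calibration("top")
def T(p,q):
    M=np.eye(4); M[:3,:3]=R.from_quat(np.roll(q,-1)).as_matrix(); M[:3,3]=p; return M
X=c["world_to_cam"]@T(s["eef_pos"],s["ee_rot"])
p1=np.array([550.957,-39.103,230.054]);q1=np.array([-4.8e-4,3.2e-4,1,2.6e-4])
c1=dict(c); c1["world_to_cam"]=X@np.linalg.inv(T(p1,q1))
print(proj(c1,(502,-37,92.5)),"expect 324.2 135.8")
i=cv2.imread("pics/w1.png"); H,S,V=hsv(i)
m=(H>95)&(H<125)&(S>100)&(V>30); m[:,:290]=0;m[:,365:]=0;m[150:]=0
for r in range(96,146,4):
    k=np.where(m[r])[0]; print(r,(k.min(),k.max()) if len(k) else None,end="; ")
print("\nlast row",np.where(m.any(1))[0].max())
a=np.deg2rad(20)
for mx in(496,499,502,505):
    rim=np.array([(mx-18*np.sin(a)*np.cos(b),-36.5+18*np.sin(b),92.5+18*np.cos(a)*np.cos(b)) for b in np.linspace(0,6.28,73)])
    for n,k in(("w1",c1),("side",d),("top",t)):
        P=np.array([proj(k,x) for x in rim]); print(mx,n,np.round([*P.min(0),*P.max(0)],1),end=" ")
    print()
j=imaging.capture("side"); cv2.imwrite("pics/s4.png",j); H,S,V=hsv(j)
m=(H>95)&(H<125)&(S>100)&(V>30); m[:150]=0;m[240:]=0;m[:,:330]=0;m[:,400:]=0
for r in range(180,225,2):
    k=np.where(m[r])[0]; print(r,(k.min(),k.max()) if len(k) else None,end="; ")
E
```

```text
[324.14041422 135.8320636 ] expect 324.2 135.8
96 (np.int64(313), np.int64(340)); 100 (np.int64(313), np.int64(341)); 104 (np.int64(313), np.int64(341)); 108 (np.int64(313), np.int64(341)); 112 (np.int64(313), np.int64(341)); 116 (np.int64(312), np.int64(341)); 120 (np.int64(311), np.int64(342)); 124 (np.int64(310), np.int64(344)); 128 (np.int64(309), np.int64(344)); 132 (np.int64(308), np.int64(345)); 136 (np.int64(310), np.int64(344)); 140 None; 144 None; 
last row 139
496 w1 [304.1 122.2 345.3 134.7] 496 side [341.3 184.9 346.7 193.1] 496 top [327.9 214.8 339.5 217.4] 
499 w1 [304.2 125.9 345.3 138. ] 499 side [340.6 184.7 345.9 192.9] 499 top [327.9 213.9 339.5 216.4] 
502 w1 [304.2 129.7 345.2 141.2] 502 side [339.9 184.5 345.2 192.7] 502 top [327.9 212.9 339.5 215.5] 
505 w1 [304.3 133.4 345.1 144.5] 505 side [339.1 184.2 344.5 192.5] 505 top [327.9 212.  339.5 214.5] 
180 None; 182 None; 184 None; 186 None; 188 (np.int64(344), np.int64(346)); 190 (np.int64(343), np.int64(348)); 192 (np.int64(342), np.int64(352)); 194 (np.int64(345), np.int64(355)); 196 (np.int64(348), np.int64(358)); 198 (np.int64(351), np.int64(361)); 200 (np.int64(354), np.int64(365)); 202 (np.int64(357), np.int64(367)); 204 (np.int64(361), np.int64(370)); 206 (np.int64(364), np.int64(370)); 208 (np.int64(366), np.int64(369)); 210 None; 212 None; 214 None; 216 None; 218 None; 220 None; 222 None; 224 None;
```

Emit:
{"op": "apply_moves", "data": {"commands": [[1,0,0,0,-9.1],[1,-14.4,20,0,0],[1,-14.4,41,0,0],[1,-14.4,41,0,0],[1,-14.4,41,0,0],[1,-14.4,41,0,0],[1,-14.4,41,0,0],[1,-14.4,41,0,0],[1,-14.4,41,0,0],[1,0,21,0,0],[1,0,0,40,0],[1,0,0,40,0],[1,0,0,20,0],[1,0,0,0,0],[1,0,0,0,0]]}}

```text
time_s: 14.88
eef_pos: [669.8, -36.7, 94.5]
ee_rot: [0.001, 0.001, 1.0, -0.0]
force: [0.5, -0.4, -2.0]
grip_width: 0.171
grip_force: 29.9
```

```bash
python3 - <<'E'
from h import *
s=sense(); d=imaging.calibration("side"); print(s["eef_pos"],s["ee_rot"],s["force"],s["grip_force"],s["joints"])
j=imaging.capture("side"); i=imaging.capture("top"); cv2.imwrite("pics/s5.png",j); cv2.imwrite("pics/t5.png",i)
t=imaging.calibration("top"); e=s["eef_pos"]; tip=e+[-149,0,-3]
print("side pred tip",proj(d,tip),"mouth",proj(d,(500,-36,92.5)),"top pred tip",proj(t,tip))
for n,im,c in(("side",j,d),("top",i,t)):
    H,S,V=hsv(im); m=((H<5)|(H>175))&(S>150)&(V>80)
    u,v=proj(c,tip).astype(int); k=np.zeros_like(m); k[v-15:v+15,u-15:u+15]=1
    for A,r in blobs(m&k,3): print(n,A,np.round(cv2.boxPoints(r),1).tolist())
cv2.imwrite("pics/c5.png",np.hstack([cv2.resize(j[150:230,300:380],None,fx=5,fy=5,interpolation=2),cv2.resize(i[160:260,290:370],None,fx=4,fy=4,interpolation=2)]))
E
```

```text
[669.75169277 -36.67950031  94.49913176] [ 7.54658183e-04  6.53358452e-04  9.99999478e-01 -2.20062219e-04] [ 0.477241   -0.41315315 -1.95002345] 29.918975603941362 [-2.28944714e-01  7.50918901e-01  1.16578999e+00 -9.26647230e-05
  1.22331400e+00 -1.79840284e+00]
side pred tip [337.96510689 187.43496205] mouth [342.97591441 188.79713791] top pred tip [333.71485458 208.2268844 ]
side 5.0 [[333.0, 187.0], [337.0, 187.0], [337.0, 189.0], [333.0, 189.0]]
```

View pics/c5.png

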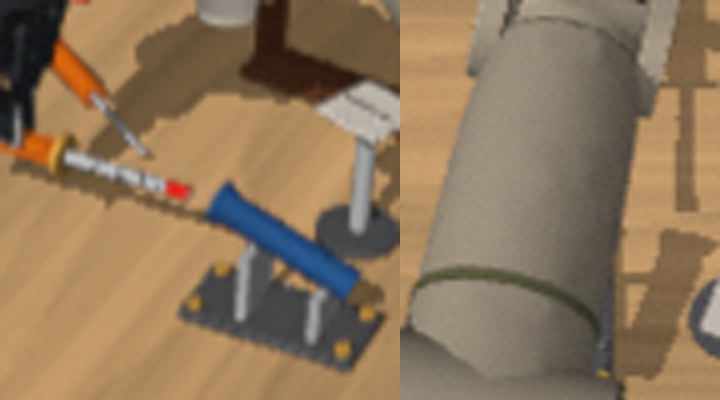

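The side crop shows the tip at crop (190,191), in line with the mouth centre at (218,199) and pointing into it. Both match predictions within 1 px. I'll enter the flare level, then raise the handle in an arc so the mouth turns the rod in the pads.

Emit:
{"op": "apply_moves", "data": {"commands": [[1,10,0.4,1,0],[1,10,0,1,0],[1,8,0,0,0],[1,0,0,0,0]], "newtons": 20}}

```text
time_s: 15.48
eef_pos: [641.3, -36.3, 92.0]
ee_rot: [0.0, 0.0, 1.0, -0.0]
force: [0.6, -0.3, -1.6]
grip_width: 0.168
grip_force: 29.9
```

Emit:
{"op": "apply_moves", "data": {"commands": [[1,0,0,-4,0],[1,0.2,0,-5,0],[1,0.4,0,-5,0],[1,0.5,0,-5,0],[1,0,0,0,0]]}}

```text
time_s: 16.1
eef_pos: [640.7, -36.3, 110.9]
ee_rot: [0.001, 0.0, 1.0, -0.0]
force: [2.7, -0.4, -3.5]
grip_width: 0.173
grip_force: 29.6
```

```bash
cat > ang.py <<'E'
from h import *
s=sense(); d=imaging.calibration("side"); e=s["eef_pos"]; o=e+[0,0,-3]
print(np.round(e,1),np.round(s["force"],1),s["grip_force"],s["grip_width"])
j=imaging.capture("side"); cv2.imwrite("pics/s_%d.png"%int(s["time_s"]*100),j); H,S,V=hsv(j)
for n,m,r in(("collar",(H>17)&(H<28)&(S>150)&(V>80),41),("red",((H<5)|(H>175))&(S>150)&(V>80),140)):
    P=[proj(d,o+r*np.array([-np.cos(t),0,-np.sin(t)])) for t in np.deg2rad([-5,0,10,20,25])]
    u,v=P[1].astype(int); k=np.zeros_like(m); k[v-10:v+25,u-12:u+12]=1
    print(n,"pred -5,0,10,20,25:",np.round(P,1).tolist(),"seen",[(A,np.round(b[0],1),np.round(b[1],1)) for A,b in blobs(m&k,2)])
E
python3 ang.py
```

```text
[640.7 -36.3 110.9] [ 2.7 -0.4 -3.5] 29.630332980304956 0.17336981080520256
collar pred -5,0,10,20,25: [[319.1, 177.5], [319.1, 178.3], [318.9, 179.8], [318.5, 181.2], [318.2, 181.9]] seen [(13.0, array([318.4, 179.3]), array([3.5, 7.9]))]
red pred -5,0,10,20,25: [[343.0, 182.4], [343.0, 185.2], [342.2, 190.5], [340.4, 195.3], [339.2, 197.4]] seen [(3.5, array([341.3, 187.4]), array([2.7, 2.2]))]
```

Emit:
{"op": "apply_moves", "data": {"commands": [[1,0.8,0,-5,0],[1,1,0,-5,0],[1,1.2,0,-5,0],[1,1.4,0,-5,0],[1,0,0,0,0]]}}

```text
time_s: 16.77
eef_pos: [635.9, -36.3, 130.9]
ee_rot: [0.0, 0.0, 1.0, -0.0]
force: [1.4, 0.7, -2.6]
grip_width: 0.168
grip_force: 27.6
```

```bash
python3 ang.py
```

```text
[635.9 -36.3 130.9] [ 1.4  0.7 -2.6] 27.61511937249452 0.16839537800955964
collar pred -5,0,10,20,25: [[320.2, 173.3], [320.3, 174.1], [320.1, 175.7], [319.6, 177.1], [319.3, 177.7]] seen [(8.5, array([318.7, 176.6]), array([2.7, 7.6]))]
red pred -5,0,10,20,25: [[344.4, 178.2], [344.4, 181.0], [343.6, 186.4], [341.8, 191.2], [340.5, 193.4]] seen [(4.0, array([341.5, 187. ]), array([2.1, 2.1]))]
```

Emit:
{"op": "apply_moves", "data": {"commands": [[1,1.4,0,-5,0],[1,1.6,0,-5,0],[1,1.7,0,-5,0],[1,1.8,0,-3,0],[1,0,0,0,0]]}}

```text
time_s: 17.45
eef_pos: [629.4, -36.3, 148.7]
ee_rot: [0.0, 0.0, 1.0, -0.0]
force: [0.6, -0.9, -2.5]
grip_width: 0.17
grip_force: 24.7
```

```bash
python3 ang.py
```

```text
[629.4 -36.3 148.7] [ 0.6 -0.9 -2.5] 24.691411008825526 0.170299165717294
collar pred -5,0,10,20,25: [[321.9, 169.6], [321.9, 170.5], [321.7, 172.1], [321.3, 173.5], [320.9, 174.2]] seen [(8.5, array([319.4, 173.2]), array([2.7, 8. ]))]
red pred -5,0,10,20,25: [[346.3, 174.5], [346.3, 177.4], [345.5, 182.8], [343.6, 187.7], [342.3, 189.9]] seen [(4.0, array([341.5, 187. ]), array([2.1, 2.1]))]
```

Emit:
{"op": "apply_moves", "data": {"commands": [[1,4,0,3,0],[1,8,0,4,0],[1,8,0,4,0],[1,8,0,3.5,0],[1,0,0,0,0]]}}

```text
time_s: 18.12
eef_pos: [600.5, -36.2, 133.6]
ee_rot: [-0.001, 0.0, 1.0, 0.0]
force: [-0.0, -0.1, -2.6]
grip_width: 0.171
grip_force: 24.7
```

```bash
python3 ang.py
```

```text
[600.5 -36.2 133.6] [-0.  -0.1 -2.6] 24.68390603782609 0.17123204796643948
collar pred -5,0,10,20,25: [[328.8, 175.1], [328.8, 175.9], [328.6, 177.5], [328.1, 179.0], [327.8, 179.6]] seen [(6.5, array([326.7, 178.8]), array([2.1, 7.2]))]
red pred -5,0,10,20,25: [[353.4, 180.1], [353.4, 183.0], [352.5, 188.4], [350.5, 193.2], [349.2, 195.4]] seen []
```

Emit:
{"op": "apply_moves", "data": {"commands": [[1,8,0,3.1,0],[1,9,0,3.4,0],[1,9,0,3.3,0],[1,9,0,3.3,0],[1,9,0,3.3,0],[1,6,0,2.2,0],[1,0,0,0,0]]}}

```text
time_s: 19.05
eef_pos: [550.9, -36.1, 115.2]
ee_rot: [-0.0, 0.0, 1.0, 0.0]
force: [-0.8, 0.2, -3.4]
grip_width: 0.169
grip_force: 24.7
```

```bash
python3 ang.py
```

```text
[550.9 -36.1 115.2] [-0.8  0.2 -3.4] 24.73257157020271 0.16872200560363854
collar pred -5,0,10,20,25: [[340.8, 182.8], [340.8, 183.6], [340.5, 185.2], [340.0, 186.6], [339.6, 187.3]] seen [(7.0, array([338.6, 186.6]), array([1.7, 8.6]))]
red pred -5,0,10,20,25: [[365.9, 188.0], [365.8, 190.9], [364.7, 196.3], [362.7, 201.0], [361.3, 203.2]] seen []
```

Emit:
{"op": "apply_moves", "data": {"commands": [[1,2.8,0,1,0],[1,2.8,0,1,0],[1,1.9,0,0.7,0],[1,0,0,0,0]]}}

```text
time_s: 19.6
eef_pos: [543.7, -36.1, 112.5]
ee_rot: [-0.0, 0.0, 1.0, 0.0]
force: [-0.3, -1.0, -2.9]
grip_width: 0.171
grip_force: 24.7
```

Emit:
{"op": "apply_moves", "data": {"commands": [[1,1.4,0,0.5,0],[1,1,0,0.3,0],[1,0,0,0,0],[1,0,0,0,0]]}}

```text
time_s: 20.1
eef_pos: [541.4, -36.2, 111.8]
ee_rot: [-0.0, 0.0, 1.0, 0.0]
force: [1.3, -0.3, -1.9]
grip_width: 0.168
grip_force: 24.7
```

```bash
python3 ang.py
```

```text
[541.4 -36.2 111.8] [ 1.3 -0.3 -1.9] 24.748741874936968 0.16804758079716287
collar pred -5,0,10,20,25: [[343.1, 184.3], [343.1, 185.1], [342.8, 186.6], [342.3, 188.1], [341.9, 188.7]] seen [(6.0, array([340.9, 187.9]), array([1.7, 7.2]))]
red pred -5,0,10,20,25: [[368.3, 189.5], [368.2, 192.4], [367.1, 197.7], [365.0, 202.5], [363.6, 204.6]] seen []
```

Contact looks to be starting (force x +1.3 N), so I push gently until the force is clear.

Emit:
{"op": "apply_moves", "data": {"commands": [[1,0.9,0,0.4,0],[1,0.9,0,0.3,0],[1,0,0,0,0]]}}

```text
time_s: 20.52
eef_pos: [539.6, -36.2, 111.1]
ee_rot: [-0.0, 0.0, 1.0, -0.0]
force: [0.5, 0.2, -2.6]
grip_width: 0.173
grip_force: 24.8
```

Emit:
{"op": "apply_moves", "data": {"commands": [[1,0.9,0,0.4,0],[1,0.9,0,0.3,0],[1,0,0,0,0]]}}

```text
time_s: 20.9
eef_pos: [538.0, -36.2, 110.5]
ee_rot: [0.0, 0.0, 1.0, -0.0]
force: [2.2, -0.9, -2.4]
grip_width: 0.172
grip_force: 24.8
```

Emit:
{"op": "apply_moves", "data": {"commands": [[1,0.9,0,0.4,0],[1,0.9,0,0.3,0],[1,0,0,0,0]]}}

```text
time_s: 21.28
eef_pos: [537.6, -36.3, 110.8]
ee_rot: [0.002, 0.0, 1.0, -0.0]
force: [6.4, 0.5, 0.5]
grip_width: 0.167
grip_force: 25.0
```

Emit:
{"op": "apply_moves", "data": {"commands": [[1,0.9,0,0.3,0],[1,0.9,0,0.3,0],[1,0,0,0,0],[1,0,0,0,0]]}}

```text
time_s: 21.78
eef_pos: [537.1, -36.4, 111.1]
ee_rot: [0.004, 0.001, 1.0, -0.001]
force: [11.4, 3.0, 4.4]
grip_width: 0.167
grip_force: 25.2
```

```bash
python3 ang.py
```

```text
[537.1 -36.4 111.1] [11.4  3.   4.4] 25.171109600923955 0.16745468072337266
collar pred -5,0,10,20,25: [[344.2, 184.7], [344.2, 185.5], [343.9, 187.1], [343.4, 188.5], [343.0, 189.1]] seen []
red pred -5,0,10,20,25: [[369.4, 190.0], [369.3, 192.8], [368.2, 198.2], [366.1, 203.0], [364.7, 205.1]] seen []
```

```bash
python3 - <<'E'
from h import *
j=imaging.capture("side"); w=imaging.capture("wrist")
cv2.imwrite("pics/c6.png",np.hstack([cv2.resize(j[155:225,310:380],None,fx=5.714,fy=5.714,interpolation=2),w[:,140:500]]))
E
```

```text
(no output)
```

View pics/c6.png

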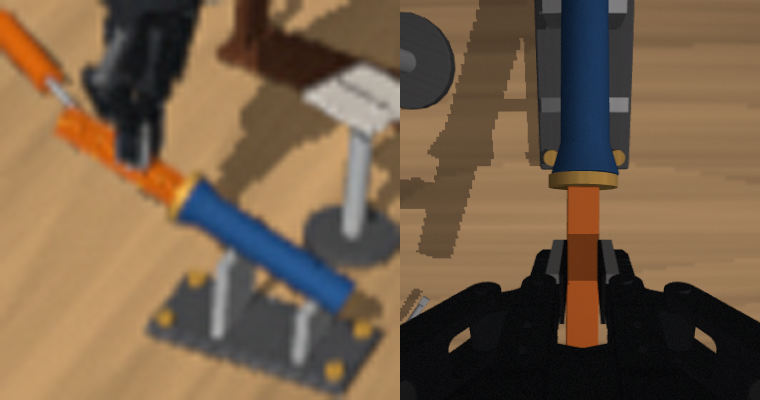

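The view confirms it: collar (crop (185,197) and wrist (583,180)) flush on the mouth, rod in line with the tube. Next I draw it back along the axis, leaving the tip in the flare for levelling.

Emit:
{"op": "apply_moves", "data": {"commands": [[1,-4,0,-1.5,0],[1,-9,0,-3.3,0],[1,-9,0,-3.3,0],[1,-9,0,-3.3,0],[1,-9,0,-3.3,0],[1,-9,0,-3.3,0],[1,-9,0,-3.3,0],[1,-9,0,-3.3,0],[1,-9,0,-3.3,0],[1,-9,0,-3.3,0],[1,0,0,0,0]]}}

```text
time_s: 23.3
eef_pos: [620.0, -36.3, 140.5]
ee_rot: [0.001, 0.0, 1.0, -0.0]
force: [0.2, 0.3, -3.3]
grip_width: 0.172
grip_force: 24.8
```

```bash
python3 ang.py
```

```text
[620.  -36.3 140.5] [ 0.2  0.3 -3.3] 24.82619612244889 0.17161047276607164
collar pred -5,0,10,20,25: [[324.1, 172.2], [324.1, 173.0], [323.9, 174.6], [323.5, 176.0], [323.1, 176.7]] seen [(8.5, array([322.1, 176.3]), array([2.2, 8.5]))]
red pred -5,0,10,20,25: [[348.6, 177.1], [348.6, 179.9], [347.7, 185.4], [345.8, 190.2], [344.5, 192.4]] seen []
```

Emit:
{"op": "apply_moves", "data": {"commands": [[1,-1,0,4,0],[1,-1.8,0,5,0],[1,-1.6,0,5,0],[1,-1.5,0,5,0],[1,-1.3,0,5,0],[1,-1.1,0,5,0],[1,-0.9,0,5,0],[1,0,0,0,0]]}}

```text
time_s: 24.35
eef_pos: [628.4, -36.2, 105.9]
ee_rot: [-0.0, 0.0, 1.0, 0.0]
force: [-0.5, 0.2, -0.5]
grip_width: 0.168
grip_force: 26.7
```

```bash
python3 ang.py
```

```text
[628.4 -36.2 105.9] [-0.5  0.2 -0.5] 26.72066720580915 0.1676939274152468
collar pred -5,0,10,20,25: [[322.0, 179.4], [322.0, 180.3], [321.8, 181.8], [321.3, 183.2], [321.0, 183.8]] seen [(10.0, array([320.5, 181.5]), array([3.2, 7.6]))]
red pred -5,0,10,20,25: [[346.0, 184.5], [346.0, 187.3], [345.2, 192.6], [343.3, 197.3], [342.1, 199.4]] seen []
```

Emit:
{"op": "apply_moves", "data": {"commands": [[1,-0.7,0,5,0],[1,-0.5,0,5,0],[1,-0.2,0,5,0],[1,0,0,3,0],[1,0,0,0,0],[1,-10,0,0,0],[1,-20,0,0,0],[1,-15,0,-3,0],[1,0,0,0,0],[1,0,0,0,0]]}}

```text
time_s: 25.65
eef_pos: [674.5, -36.2, 90.9]
ee_rot: [-0.0, 0.0, 1.0, 0.0]
force: [-0.2, 0.7, -1.9]
grip_width: 0.169
grip_force: 26.3
```

```bash
python3 ang.py
```

```text
[674.5 -36.2  90.9] [-0.2  0.7 -1.9] 26.271677030890714 0.168533594628236
collar pred -5,0,10,20,25: [[311.1, 179.6], [311.2, 180.4], [311.0, 182.0], [310.6, 183.3], [310.3, 184.0]] seen [(8.5, array([310. , 181.5]), array([3.1, 7.6]))]
red pred -5,0,10,20,25: [[334.5, 184.6], [334.5, 187.3], [333.8, 192.5], [332.2, 197.2], [331.0, 199.2]] seen [(5.5, array([333., 190.]), array([2., 4.]))]
```

```bash
python3 - <<'E'
from h import *
import glob
d=imaging.calibration("side")
def cen(f,e):
    j=cv2.imread(f); H,S,V=hsv(j); o=np.array(e)+[0,0,-3]
    p0=proj(d,o+[-140,0,0]); u,v=p0.astype(int)
    w=np.clip(S-110,0,None)*(((H<7)|(H>173)))*(V>60); k=np.zeros_like(w); k[v-8:v+16,u-9:u+9]=1; w=w*k
    c=np.array([(w*np.arange(640)[None]).sum(),(w*np.arange(400)[:,None]).sum()])/w.sum()
    q=proj(d,o+140*np.array([-np.cos(.0873),0,-np.sin(.0873)]))
    print(f,p0,"5deg",q-p0,"seen-level",c-p0)
cen("pics/s5.png",(669.75,-36.68,94.5))
cen(sorted(glob.glob("pics/s_*.png"))[-1],sense()["eef_pos"])
E
```

```text
pics/s5.png [335.77907521 186.79114179] 5deg [-0.23392963  2.67048892] seen-level [-0.83082959  0.79219154]
pics/s_2565.png [334.56431435 187.28875179] 5deg [-0.22773174  2.66238003] seen-level [-1.3530576   2.57323742]
```

The rod is drawn out and about 3° tip-down, inside the 8° limit. I raise it and carry it to the plate.

Emit:
{"op": "apply_moves", "data": {"commands": [[1,0,0,-15,0],[1,0,0,-25,0],[1,0,0,-25,0],[1,0,0,-6,0],[1,8,-12,0,0],[1,16,-22,0,0],[1,20,-28,0,0],[1,20,-28,0,0],[1,16,-22,0,0],[1,10,-14,0,0],[1,4,-5,0,0],[1,0,0,0,0],[1,0,0,0,0],[1,0,0,0,0],[1,0,0,0,0]], "newtons": 30}}

```text
time_s: 27.58
eef_pos: [580.9, -166.9, 162.2]
ee_rot: [0.0, 0.0, 1.0, -0.0]
force: [0.1, -0.0, -2.4]
grip_width: 0.169
grip_force: 29.9
```

```bash
python3 - <<'E'
from h import *
s=sense(); e=s["eef_pos"]; d=imaging.calibration("side"); t=imaging.calibration("top")
print(e,s["force"],s["grip_force"],s["dq"].round(3))
j=imaging.capture("side"); i=imaging.capture("top"); cv2.imwrite("pics/s7.png",j)
for a in(0,3.3,8):
    q=np.deg2rad(a); P=e+[0,0,-3]+149*np.array([-np.cos(q),0,-np.sin(q)]); print(a,P,"side",proj(d,P),"top",proj(t,P))
print("plate side",proj(d,(432.4,-167,120)),"top",proj(t,(432.4,-167,120)))
for n,im,c in(("side",j,d),("top",i,t)):
    H,S,V=hsv(im); m=((H<6)|(H>174))&(S>150)&(V>80); u,v=proj(c,P).astype(int); k=np.zeros_like(m); k[v-20:v+20,u-20:u+20]=1
    print(n,[(A,np.round(cv2.boxPoints(r)).tolist()) for A,r in blobs(m&k,2)])
cv2.imwrite("pics/c7.png",np.hstack([cv2.resize(j[135:235,300:400],None,fx=4,fy=4,interpolation=2),cv2.resize(i[180:280,320:420],None,fx=4,fy=4,interpolation=2)]))
E
```

```text
[ 580.94952473 -166.88802154  162.24552039] [ 0.08583225 -0.04535455 -2.42154766] 29.857020657509565 [-0.004 -0.001  0.001  0.001  0.002 -0.   ]
0 [ 431.94952473 -166.88802154  159.24552039] side [374.60845071 161.80397983] top [379.11592179 235.26053859]
3.3 [ 432.19659405 -166.88802154  150.66848037] side [374.3540262  163.74288925] top [378.67543528 235.41898445]
8 [ 433.39958249 -166.88802154  138.50872834] side [373.78658269 166.41517557] top [378.05648642 235.35568219]
plate side [373.63200314 170.60819225] top [377.18250071 236.19459771]
side [(7.5, [[369.0, 163.0], [373.0, 163.0], [373.0, 165.0], [369.0, 165.0]])]
top []
```

View pics/c7.png

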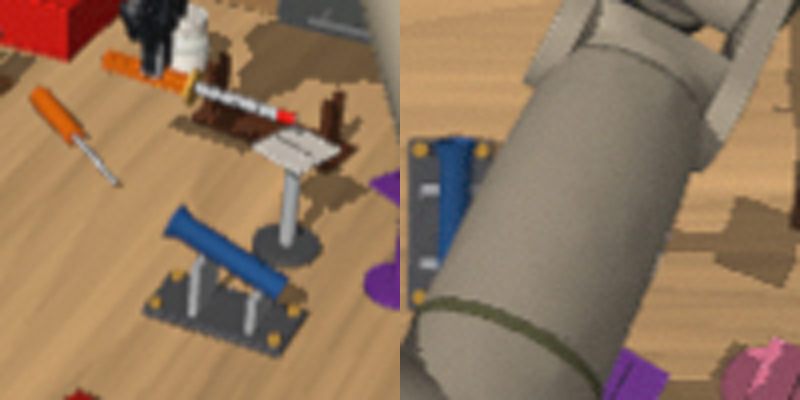

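The side crop shows the red tip at (297,117), directly above the white plate's centre at (297,149). It is about 30 mm up and roughly level, and clear of everything. I hand it in.

```bash
python3 -c "
from rig import ctrl; print(ctrl.finish_job())"
```

```text
the job is handed in; nothing more can be done
None
```

The job is handed in: the offcut stands upright in the yellow tray, the gauge rod went in to its collar and came fully out, and it is held about 3° from level with its tip about 30 mm above the white plate; the hand-in gave no verdict, and one mistyped move briefly dipped the open gripper over the offcut, which stayed standing.

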